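Close and latch a book transit case

ROBOT

A 7-joint arm with a two-finger parallel gripper is mounted at the origin on a cart in front of the work surface, level with it; the furniture and walls round the work are solid. World frame = base frame: x ahead of the robot, y to its left, z up, the work surface at z = 0. Lengths are in mm, angles in rad, forces in N, time in s.
With the tool pointing down it reaches from about 400 to 875 mm from the base axis. Payload 4.4 kg.
Tool frame: the origin (TCP) lies at the very end of the fingers, on their centre line; the grasp point (between the pads) lies 19 mm behind it (ctrl.grasp_offset is the distance from the TCP to the grasp point, in mm); z points along the fingers, y is the line along which they close (so a half turn about z gives the same grasp; the last joint's range is limited). The gripper opens to 85 mm and grips with 20 to 120 N. Pads are 22 mm wide; open, the fingers measure 114 mm over their backs; the gripper's body (76 mm by 85 mm) begins 54 mm behind the grasp point. The pads swing forward as they close: fully open they stand 13 mm farther back than shut.
Start: joints at [-1.196, 0.628, 0.038, 1.517, -0.027, 0.996, -0.02], TCP at [277.309, 587.892, 207.013] pointing down, gripper open.
Joint ranges: [-3.06, 3.06], [-0.37, 2.12], [-1.25, 1.32], [0.18, 2.47], [-1.1, 4.24], [0.23, 1.98], [-2.94, 2.94]. Speed limits (rad/s): [2.57, 2.57, 3.14, 3.14, 3.14, 3.14, 3.14].

INTERFACE

Orientations are given as [roll, pitch, yaw] about the fixed x, y, z axes, in that order (R = Rz(yaw) Ry(pitch) Rx(roll)).
In Python, from cell import status, cams, ctrl gives the robot as it stands.
- The arm moves only by the tool move_arm, never from a script. Its argument "plan" is a list of rows, each a list of 3 entries, a list of its own where there are three numbers: the shift along the world's x, y, z in mm, then the turn, a rotation vector about the world's x, y, z in degrees, then the opening, from 0 (shut) to 1 (fully open). In form: [[[x, y, z], [wx, wy, wz], gripper], ...]. A call has 1 to 10 rows; each row shifts and turns the commanded pose from where the row before left it; what a row does not reach is not made up. A row lasts 1/8 s, in which the tool goes at most 62.5 mm and 10.7 degrees, less where a joint would pass 70% of its speed; a pose out of reach is approached as far as the arm can. A call with a gripper value outside its range is refused whole. The fingers move at their own pace and stop on an object; the grip force is fixed at half the most. Time passes only in rows, so rows that do not move let the fingers close. It gives the time, the measured TCP pose, the force, the opening and the grip force at its end, in the units of the state.
- status.read_state(): the state, without advancing time (a new reading comes with each control period).
- cams.get_image(name): name is "scene" or "top"; returns the picture (480x640x3 uint8, blue, green, red); there is no depth.
- cams.camera_params(name): a dict with "K" (3x3 intrinsics, pixels), "pose" (4x4, takes a point from camera to world coordinates). Camera axes: x right, y down, z forward; pixel columns grow to the right and rows downward; lengths in mm; the calibration is good to about 2 mm. A picture is of the moment at which its call begins. camera_params takes no time and is no camera call.
- ctrl.finish_job(): hands the job in; it is judged then, once.
The state is a dict: "clock": time; "qpos": joint angles; "qd": joint speeds; "tau": joint torques, N m; "eef_pos": TCP position; "tool_rot": TCP orientation; "force": force on the tool from outside, world axes, zero at the start; "torque": the same for the moment, N m; "width": finger opening in mm; "gripper_force": force on a finger pad.
Only numpy, scipy, OpenCV 4.12 (cv2) and the standard library are available. Lean on these libraries where they do the work, as an engineer would, in place of code of your own. Each camera call takes 0.05 s, during which the arm holds its last target. There are 200 camera calls.

TASK

Close the wooden book case: slide its loose cap home against the rubber seal, swing the latch's wire bail over so that its bar drops behind the two keeper hooks on the cap, then push the lever back and right down past centre so that it locks flat and clamps the cap tight on the seal. Keep the cap flat on its board, leave the mug, the beech block and the loupe where they are, and let go of everything.

Things in the scene. Friction and masses are not known exactly. Their poses are not given: they have to be found in the camera images.
- case: fixed case: base board 380 x 190 x 10 mm with a wooden body (145 long, 150 wide, top 70 mm above the table) and a 70 mm tongue that guides the cap. Origin: on the table, middle of the seam plane. x points level from the body (x = -145 to 0 mm) through the seam to the cap, y across, z up. The draw latch stands on the body's top
- latch_pivot (a point): lever's pivot axis (parallel to the case's y), midway between its two brackets (42 mm apart): at x = -40, y = 0, z = 100 mm of the case
- cap: loose hollow wooden cap, 100 long, 150 wide, 60 mm high, 0.9 kg; slides on the board over the tongue (1.5 mm play, friction 3 to 8 N). Origin: under the middle of its open rim; x points to its closed end, away from the body. It starts with the rim at x = 25 to 45 mm of the case and touches the seal at x = 6; pressed closer it springs back a little
- cap_end (a point): middle of the cap's closed outer end face, 40 mm above the table; push here, against the case's x, to slide the cap home
- keeper (a point): where the bar's middle lies when hooked: 22.5 mm past the cap's rim, 16.5 above its top. 31 mm to each side (y) stands a hook 10 mm wide: foot under the bar, upright on the seam side, lip reaching 5 mm over the bar (10.5 to 14.5 mm up). Bring the bar down 6 mm or more beyond (+x), then draw it back under the lips. The 52 mm window between is free to the cap's top, for fingers
- bail: wire bail: rigid U of two 6 mm rods, 84 mm apart, from the pin on the lever to the bar, 86.5 mm from the pin. Origin: middle of the pin, 22 mm from the lever's pivot; y as the case's. It swings freely under its weight: starts resting on its back stop, and falls to the cap once past upright
- bail_bar (a point): middle of the bail's bar: steel, 9 mm thick, 92 long, parallel to the case's y, with a free-turning black roller (13 mm thick, 40 long) on its middle to pinch from above. Starts thrown back over the body, up to 0.2 m above the table. It gets past the hooks only with the cap home and the lever leaning to the cap; pulling it away from the body draws the lever along (5 N)
- lever_tip (a point): end of the lever's handle, a steel strip 28 mm wide and 5 mm thick that ends 74 mm from the pivot and passes between the bail's rods
- lever (a joint): lever angle q, rad: 0 locked, handle flat over the body, pointing against the case's x, 104 mm above the table; 1.57 upright; more leans to the cap (stop 2.5). Pin from the pivot: x = -22 cos q - 3 sin q, z = 22 sin q - 3 cos q mm. Friction 0.1 N m holds it. With the bail hooked it stiffens from about 0.7 rad as the seal is squeezed, then locks over centre near 0.2
- seal (a joint): squeeze of the rubber seal, m: 0 free, about 0.004 when the latch is locked; stiffness 4 N/mm, stop at 0.0065
- tea_mug: bystander: mug 101 mm high, on the table; leave it alone
- press_block: bystander: beech block 40 x 120 x 25 mm; leave it alone
- loupe: bystander: black loupe 37 mm across, 38 mm high; leave it alone

How it is judged:
By the outcome, as a careful person would: the job done as asked, in the order asked, and still so for the second after the job is handed in, with the robot touching nothing.
It also fails if it takes over 58 s, if anything falls off the work surface, if the arm or the gripper's body presses on something with over 40 N, if the wrist force passes 120 N, or if a joint passes its speed limit or range.

## Working session

There is one attempt and no reset: what is moved stays moved. The work goes in short steps, Python scripts to look and compute and a tool call to move; the robot and the scene stay as the last step left them, time stands still between calls to the robot, and variables do not carry over. Pictures are saved under pics/ and viewed, at most 10 in all, crops included, and the job is handed in when it is done.

Besides the shell and the picture viewer there is one more tool, called after "Request:" by a JSON object that holds its "method" and its "body". move_arm: Moves the arm, as the interface text tells. Its arguments: {"type":"object","properties":{"plan":{"type":"array","items":{"type":"array"}}},"required":["plan"]}

```bash
mkdir -p pics; ls; python3 - <<'E'
from cell import status,cams,ctrl
import cv2
for n in("scene","top"):
    cv2.imwrite(f"pics/{n}0.png",cams.get_image(n)); p=cams.camera_params(n); print(n,p["K"],p["pose"])
s=status.read_state();print(s,ctrl.grasp_offset)
E
```

```text
pics
scene [[485.46746135   0.         318.1750627 ]
 [  0.         485.46746135 247.80438092]
 [  0.           0.           1.        ]] [[ 6.95871976e-01 -4.24491394e-01  5.79283393e-01 -4.11387994e+01]
 [-7.17911845e-01 -3.89717156e-01  5.76821568e-01 -5.97442718e+02]
 [-1.90991151e-02 -8.17268374e-01 -5.75940647e-01  6.95922688e+02]
 [ 0.00000000e+00  0.00000000e+00  0.00000000e+00  1.00000000e+00]]
top [[498.45860694   0.         318.40453911]
 [  0.         498.45860694 240.15502081]
 [  0.           0.           1.        ]] [[-2.39722103e-02 -9.92884813e-01  1.16640825e-01  4.10464803e+02]
 [-9.99671940e-01  2.27549142e-02 -1.17569243e-02 -8.11293072e+00]
 [ 9.01911958e-03 -1.16884400e-01 -9.93104573e-01  1.08047740e+03]
 [ 0.00000000e+00  0.00000000e+00  0.00000000e+00  1.00000000e+00]]
{'clock': 0.1, 'qpos': array([-1.19581111,  0.62929373,  0.03842911,  1.51825574, -0.02697967,
        0.99630501, -0.02000327]), 'qd': array([-0.00122947, -0.00131053,  0.00060585, -0.00150292,  0.000885  ,
        0.00197203,  0.00179925]), 'tau': array([ 4.02873207e-03, -5.64532042e+01,  1.23024892e+00, -1.93972188e+01,
        1.10810436e-02,  5.40818553e-03, -1.08274281e-05]), 'eef_pos': array([277.03554183, 587.34065098, 206.1587397 ]), 'tool_rot': array([-3.13984863e+00,  2.74525850e-05,  2.70082819e+00]), 'force': array([-0.28895402, -0.08083598, -0.2476918 ]), 'torque': array([-0.01900626,  0.02465312,  0.02368867]), 'gripper_force': 0.0, 'width': 85.22687584165085} 18.700000000000003
```

View pics/scene0.png

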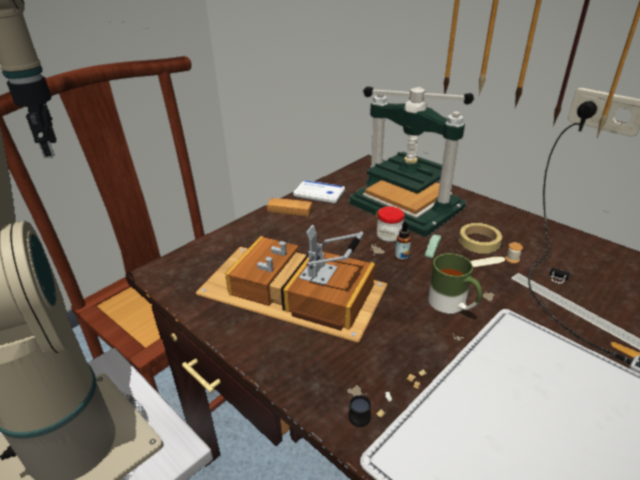

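View pics/top0.png

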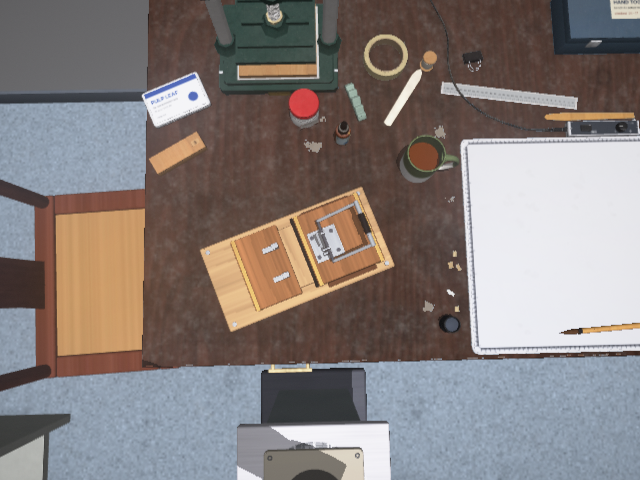

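The scene view shows the case at about (290,285) with its cap to the left, and the bail thrown back over the body. The top view shows the board corners at about (201,250), (362,187), (394,265) and (232,331). I'll look at enlarged crops next.

```bash
cat > h.py <<'E'
import numpy as np,cv2
from cell import status,cams,ctrl
P={n:cams.camera_params(n) for n in("scene","top")}
def proj(n,X):
    T=np.linalg.inv(P[n]["pose"]); c=np.atleast_2d(X)@T[:3,:3].T+T[:3,3]; u=c@P[n]["K"].T; return u[:,:2]/u[:,2:]
def ray(n,uv):
    T=P[n]["pose"]; d=T[:3,:3]@np.linalg.inv(P[n]["K"])@np.array([*uv,1.]); return T[:3,3],d
def atz(n,uv,z):
    o,d=ray(n,uv); return o+d*(z-o[2])/d[2]
def tri(a,b):
    M={n:P[n]["K"]@np.linalg.inv(P[n]["pose"])[:3] for n in P}
    x=cv2.triangulatePoints(M["scene"],M["top"],np.array(a,float).reshape(2,1),np.array(b,float).reshape(2,1))[:,0]; return x[:3]/x[3]
E
python3 - <<'E'
import cv2
a=cv2.imread("pics/scene0.png")[215:345,190:395]; b=cv2.imread("pics/top0.png")[180:340,195:400]
cv2.imwrite("pics/sc.png",cv2.resize(a,(780,494),interpolation=cv2.INTER_CUBIC)); cv2.imwrite("pics/tc.png",cv2.resize(b,(769,600),interpolation=cv2.INTER_CUBIC))
print(780/205,494/130,769/205,600/160)
E
```

```text
3.8048780487804876 3.8 3.7512195121951217 3.75
```

View pics/sc.png

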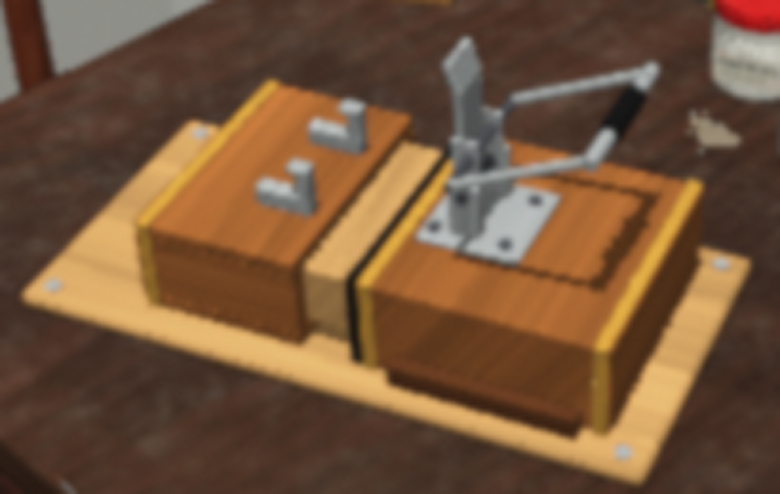

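View pics/tc.png

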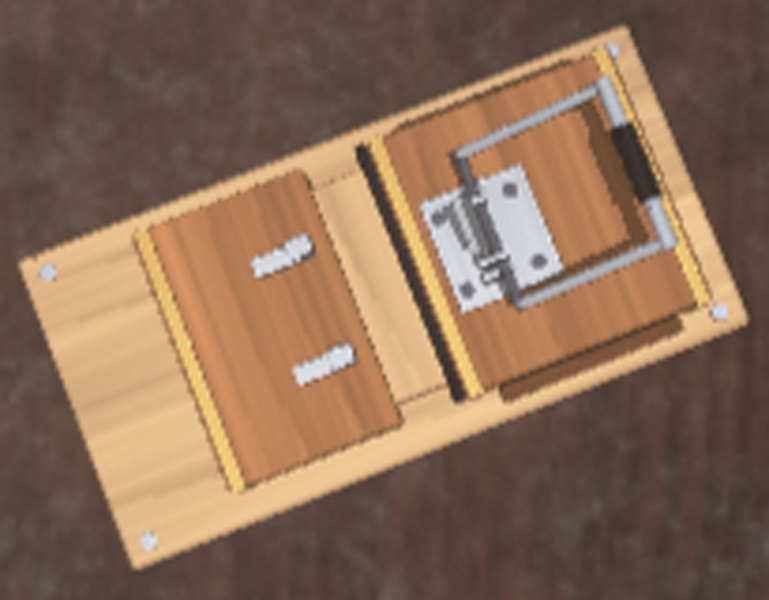

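In the crops the lever is near upright. The bar's roller is at about top crop (636,162) and scene crop (625,113), and the hooks are on the cap at left. I'll fit one model to both views.

```bash
cat > fit.py <<'E'
from h import *
from scipy.optimize import least_squares
def c2w(p,X):
    X=np.atleast_2d(X); c,s=np.cos(p[2]),np.sin(p[2]); return np.c_[p[0]+c*X[:,0]-s*X[:,1],p[1]+s*X[:,0]+c*X[:,1],X[:,2]]
def pin(q): return np.array([-40-22*np.cos(q)-3*np.sin(q),0,100+22*np.sin(q)-3*np.cos(q)])
def bar(q,b): return pin(q)+86.5*np.array([np.cos(b),0,np.sin(b)])
def tip(q): return np.array([-40-74*np.cos(q),0,100+74*np.sin(q)])
E
cat > f1.py <<'E'
from fit import *
T=lambda l:np.array(l)/3.75+[195,180]
S=lambda l:np.array(l)/[3.805,3.8]+[190,215]
t=T([(20,262),(135,570),(747,322),(627,25),(135,232),(232,490),(303,170),(402,425),(600,50),(710,303),(372,137),(470,398),(636,162)])
s=S([(193,122),(22,297),(640,485),(750,260),(272,82),(140,228),(410,118),(303,265),(700,183),(603,352),(360,290),(625,113),(463,45)])
def f(p,full=False):
    xb,c,q,b=p[3:7]; B=[(xb,-95,10),(xb,95,10),(xb-380,95,10),(xb-380,-95,10),(c+100,-75,70),(c+100,75,70),(c,-75,70),(c,75,70),(-145,-75,70),(-145,75,70)]
    ft=[*B,(0,-75,70),(0,75,70),bar(q,b)]; fs=[*B,(0,75,70),bar(q,b),tip(q)]
    e=np.r_[proj("top",c2w(p,ft))-t,proj("scene",c2w(p,fs))-s]
    return e if full else e.ravel()
r=least_squares(f,[500,0,1.95,220,35,1.7,2.9],loss="soft_l1")
print(r.x.round(3)); print(f(r.x,1).round(1).tolist())
p=r.x
for n,X in dict(seam=(0,0,0),capend=(p[4]+100,0,40),bar=bar(p[5],p[6]),tip=tip(p[5]),pivot=(-40,0,100)).items(): print(n,np.round(X,1),c2w(p,X).round(1))
print("tri roller",tri(s[11],t[12]).round(1), "capcorner",tri(s[5],t[5]).round(1),"tip",)
E
python3 f1.py
```

```text
[505.962   7.078   1.927 208.972  34.054   1.65    2.687]
[[-1.0, -0.5], [-0.6, 0.5], [1.8, 0.0], [0.2, -1.2], [-0.4, 0.1], [0.1, 0.4], [0.6, -1.3], [1.1, -0.9], [2.2, -1.0], [0.9, -1.2], [-2.3, 1.4], [-1.3, -0.0], [-0.9, 0.6], [-0.6, -0.6], [-1.0, -0.5], [0.7, -0.8], [1.0, 0.2], [-1.0, 0.3], [-1.4, -1.1], [1.6, 0.1], [-2.2, 0.8], [1.3, 1.2], [2.0, 0.9], [-2.2, -1.6], [-1.8, 0.9], [0.4, 3.8]]
seam [0 0 0] [[506.    7.1   0. ]]
capend [134.1   0.   40. ] [[459.2 132.7  40. ]]
bar [-119.     0.   160.1] [[ 547.5 -104.4  160.1]]
tip [-34.1   0.  173.8] [[517.9 -24.9 173.8]]
pivot [-40   0 100] [[519.9 -30.4 100. ]]
tri roller [ 548.9 -106.5  162.3] capcorner [390.5 106.5  66.1] tip
```

```bash
python3 - <<'E'
from h import *
print("TCP in top/scene",proj("top",[277,588,207]),proj("scene",[277,588,207]))
for z in(0,-200,200,400): print(z,"seat corner/post",[atz("top",u,z)[:2].round() for u in((47,205),(45,372),(0,183),(0,388))])
print("rail",[ (y,proj("scene",[[250,y,z],[600,y,z]]).round().tolist()) for y,z in((500,200),(550,300),(600,400),(600,300))])
E
```

```text
TCP in top/scene [[-35.93304552 386.57281011]] [[ 56.23432549 164.42646468]]
0 seat corner/post [array([628., 571.]), array([271., 562.]), array([680., 676.]), array([241., 654.])]
-200 seat corner/post [array([669., 679.]), array([245., 667.]), array([730., 803.]), array([209., 777.])]
200 seat corner/post [array([588., 464.]), array([297., 456.]), array([630., 550.]), array([272., 532.])]
400 seat corner/post [array([548., 357.]), array([323., 351.]), array([580., 423.]), array([303., 409.])]
rail [(500, [[61.0, 183.0], [193.0, 137.0]]), (550, [[37.0, 134.0], [176.0, 95.0]]), (600, [[11.0, 84.0], [158.0, 52.0]]), (600, [[28.0, 129.0], [165.0, 92.0]])]
```

Request:
{"method": "move_arm", "body": {"plan": [[[17, -42, -8], [0, 0, -4.4], 0.5], [[17, -42, -8], [0, 0, -4.4], 0.5], [[17, -42, -8], [0, 0, -4.4], 0.5], [[17, -42, -8], [0, 0, -4.4], 0.5], [[17, -42, -8], [0, 0, -4.4], 0.5], [[17, -42, -8], [0, 0, -4.4], 0.5], [[17, -42, -8], [0, 0, -4.4], 0.5], [[17, -42, -8], [0, 0, -4.4], 0.5], [[17, -42, -8], [0, 0, -4.4], 0.5], [[17, -42, -8], [0, 0, -4.4], 0.5]]}}

```text
clock: 1.35
eef_pos: [447.6, 166.6, 126.6]
tool_rot: [-3.141, -0.0, 1.931]
force: [0.3, 0.6, 0.5]
width: 42.3
gripper_force: 0.0
```

Request:
{"method": "move_arm", "body": {"plan": [[[0, 0, -34], [-2.5, -0.9, 0], 0.5], [[0, 0, -34], [-2.5, -0.9, 0], 0.5], [[0, 0, -34], [-2.5, -0.9, 0], 0.5], [[3.5, -9.4, 0], [0, 0, 0], 0.5], [[3.5, -9.4, 0], [0, 0, 0], 0.5], [[1.7, -4.7, 0], [0, 0, 0], 0.5], [[1.7, -4.7, 0], [0, 0, 0], 0.5], [[1.7, -4.7, 0], [0, 0, 0], 0.5], [[1.7, -4.7, 0], [0, 0, 0], 0.5]]}}

```text
clock: 2.48
eef_pos: [461.2, 134.0, 26.3]
tool_rot: [3.141, 0.134, 1.935]
force: [-4.7, 9.9, 6.6]
width: 42.7
gripper_force: 5.1
```

Request:
{"method": "move_arm", "body": {"plan": [[[1.4, -3.7, 0], [0, 0, 0], 0.5], [[1.4, -3.7, 0], [0, 0, 0], 0.5], [[1, -2.8, 0], [0, 0, 0], 0.5], [[0, 0, 0], [0, 0, 0], 0.5]]}}

```text
clock: 2.98
eef_pos: [465.5, 123.0, 26.3]
tool_rot: [3.14, 0.135, 1.935]
force: [-2.4, 7.3, 4.7]
width: 42.6
gripper_force: 3.9
```

Request:
{"method": "move_arm", "body": {"plan": [[[0.7, -1.9, 0], [0, 0, 0], 0.5], [[0.7, -1.9, 0], [0, 0, 0], 0.5], [[0, 0, 0], [0, 0, 0], 0.5]]}}

```text
clock: 3.35
eef_pos: [466.9, 119.5, 26.3]
tool_rot: [3.14, 0.135, 1.935]
force: [-3.0, 9.1, 4.7]
width: 42.9
gripper_force: 4.2
```

Request:
{"method": "move_arm", "body": {"plan": [[[0.7, -1.9, 0], [0, 0, 0], 0.5], [[0, 0, 0], [0, 0, 0], 0.5]]}}

```text
clock: 3.6
eef_pos: [467.5, 117.6, 26.3]
tool_rot: [3.14, 0.135, 1.935]
force: [-2.9, 7.9, 5.9]
width: 42.6
gripper_force: 4.3
```

Request:
{"method": "move_arm", "body": {"plan": [[[0.7, -1.9, 0], [0, 0, 0], 0.5], [[0, 0, 0], [0, 0, 0], 0.5]]}}

```text
clock: 3.85
eef_pos: [468.3, 115.8, 26.3]
tool_rot: [3.14, 0.135, 1.935]
force: [-3.2, 7.6, 6.4]
width: 43.1
gripper_force: 4.3
```

Request:
{"method": "move_arm", "body": {"plan": [[[0.7, -1.9, 0], [0, 0, 0], 0.5], [[0, 0, 0], [0, 0, 0], 0.5]]}}

```text
clock: 4.1
eef_pos: [469.0, 113.9, 26.3]
tool_rot: [3.14, 0.135, 1.935]
force: [-2.5, 8.3, 5.9]
width: 42.5
gripper_force: 4.4
```

Request:
{"method": "move_arm", "body": {"plan": [[[0.7, -1.9, 0], [0, 0, 0], 0.5], [[0, 0, 0], [0, 0, 0], 0.5]]}}

```text
clock: 4.35
eef_pos: [469.4, 113.0, 26.3]
tool_rot: [3.14, 0.134, 1.936]
force: [-2.7, 11.5, 7.2]
width: 42.7
gripper_force: 5.7
```

Request:
{"method": "move_arm", "body": {"plan": [[[0.7, -1.9, 0], [0, 0, 0], 0.5], [[0, 0, 0], [0, 0, 0], 0.5]]}}

```text
clock: 4.6
eef_pos: [470.0, 112.4, 26.3]
tool_rot: [3.14, 0.133, 1.936]
force: [-5.3, 13.6, 7.8]
width: 42.6
gripper_force: 7.2
```

```bash
python3 - <<'E'
from h import *
im=cams.get_image("top")[190:330,200:390]; cv2.imwrite("pics/t2.png",cv2.resize(im,(760,560),interpolation=cv2.INTER_CUBIC)); print(status.read_state()["force"])
cv2.imwrite("pics/s2full.png",cams.get_image("scene"))
E
```

```text
[-5.75347302 13.38185173  8.56064949]
```

View pics/t2.png

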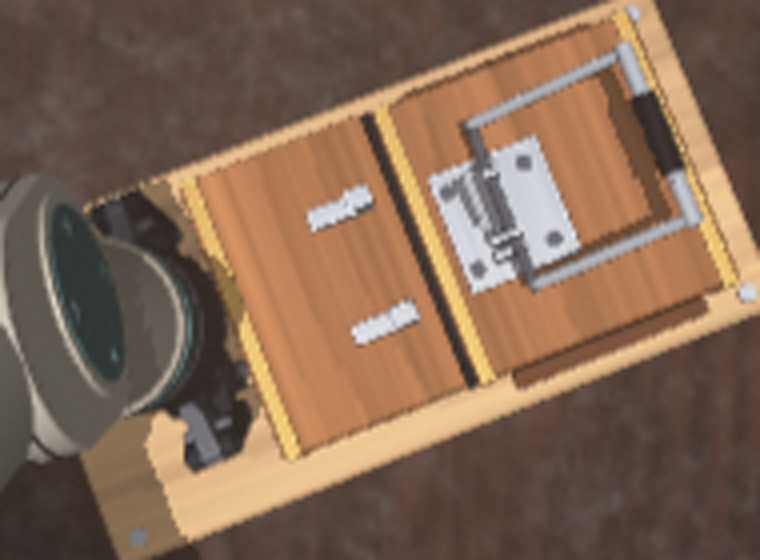

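Top view: the cap now sits against the black seal with no gap, and the bail has not moved. The force rose from 8 N to 14 N, so the seal is touched. I'll retreat and go over to the bar.

Request:
{"method": "move_arm", "body": {"plan": [[[-4, 10, 0], [0, 0, 0], 0.5], [[-7, 18, 0], [0, 0, 0], 0.5], [[0, 0, 50], [2.5, 0.9, 0], 0.5], [[0, 0, 50], [2.5, 0.9, 0], 0.5], [[0, 0, 50], [2.5, 0.9, 0], 0.5], [[0, 0, 50], [0, 0, 0], 0.5]]}}

```text
clock: 5.45
eef_pos: [459.1, 132.7, 227.4]
tool_rot: [3.14, -0.0, 1.929]
force: [-0.4, 1.4, -0.7]
width: 42.8
gripper_force: 0.0
```

Request:
{"method": "move_arm", "body": {"plan": [[[10, -27, 0], [0, 0, -10], 0.5], [[10, -27, 0], [0, 0, -10], 0.5], [[10, -27, 0], [0, 0, -10], 0.5], [[10, -27, 0], [0, 0, -10], 0.5], [[10, -27, 0], [0, 0, -10], 0.5], [[10, -27, 0], [0, 0, -10], 0.5], [[10, -27, 0], [0, 0, -10], 0.5], [[10, -27, 0], [0, 0, -10], 0.5], [[8, -25, 0], [0, 0, -10], 0.5], [[0, 0, 0], [0, 0, 0], 0.5]]}}

```text
clock: 6.7
eef_pos: [546.5, -109.2, 225.5]
tool_rot: [3.14, 0.0, 0.358]
force: [0.6, -0.0, 0.3]
width: 42.6
gripper_force: 0.0
```

```bash
cat > v.py <<'E'
import sys
from h import *
i=sys.argv[1]; a=cams.get_image("scene")[205:345,200:400]; b=cams.get_image("top")[180:320,200:400]
o=np.hstack([a,b]); cv2.imwrite(f"pics/v{i}.png",cv2.resize(o,(800,280),interpolation=cv2.INTER_CUBIC))
s=status.read_state(); print(s["clock"],s["eef_pos"].round(1),s["tool_rot"].round(3),s["force"].round(1),s["width"].round(1))
E
python3 v.py 3; python3 - <<'E'
import sys; sys.path.insert(0,'.')
from fit import *
t=np.array([(182,185),(292,458)])/4+[200,190]
print([ (c,(proj("top",c2w([505.96,7.08,1.927],[(c+100,-75,70),(c+100,75,70)]))-t).round(1).tolist()) for c in (2,5,8)])
E
```

```text
[(2, [[-0.2, -0.0], [-1.1, 0.5]]), (5, [[-1.6, 0.5], [-2.5, 1.1]]), (8, [[-2.9, 1.0], [-3.9, 1.7]])]Traceback (most recent call last):
  File "v.py", line 5, in <module>
    s=status.read_state(); print(s["clock"],s["eef_pos"].round(1),s["tool_rot"].round(3),s["force"].round(1),s["width"].round(1))
                                                                                                             ^^^^^^^^^^^^^^^^
AttributeError: 'float' object has no attribute 'round'
```

View pics/v3.png

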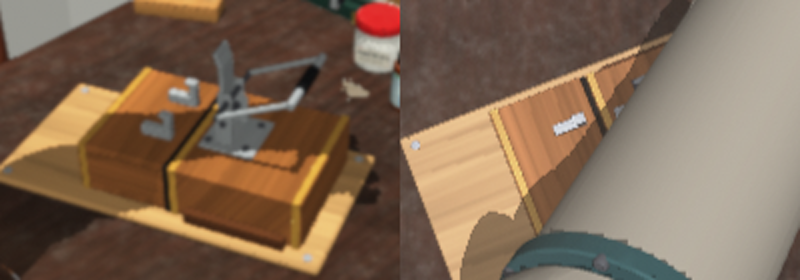

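The scene half shows the lever upright and the bail still thrown back with its roller at about (311,78). The cap's home position means the fitted case origin should shift about 3.5 mm toward the body. I'll descend and pinch the roller.

Request:
{"method": "move_arm", "body": {"plan": [[[1, 1.5, -25], [0, 0, 0], 0.5], [[1, 1.5, -25], [0, 0, 0], 0.5], [[0, 0, -25], [0, 0, 0], 0.5], [[0, 0, 0], [0, 0, 0], 0.5]]}}

```text
clock: 7.3
eef_pos: [547.1, -101.3, 148.7]
tool_rot: [-3.138, 0.003, 0.365]
force: [-0.6, 0.2, 0.5]
width: 42.5
gripper_force: 0.0
```

```bash
sed -i 's/s\["width"\].round(1)/s["width"]/' v.py; python3 - <<'E'
from h import *
im=cams.get_image("scene"); print(status.read_state()["force"],status.read_state()["eef_pos"])
cv2.imwrite("pics/v4.png",cv2.resize(im[180:300,240:400],(800,600),interpolation=cv2.INTER_CUBIC))
E
```

```text
[ 0.50070363 -0.18768242  0.24006008] [ 548.23782067 -102.07920217  149.93598406]
```

View pics/v4.png

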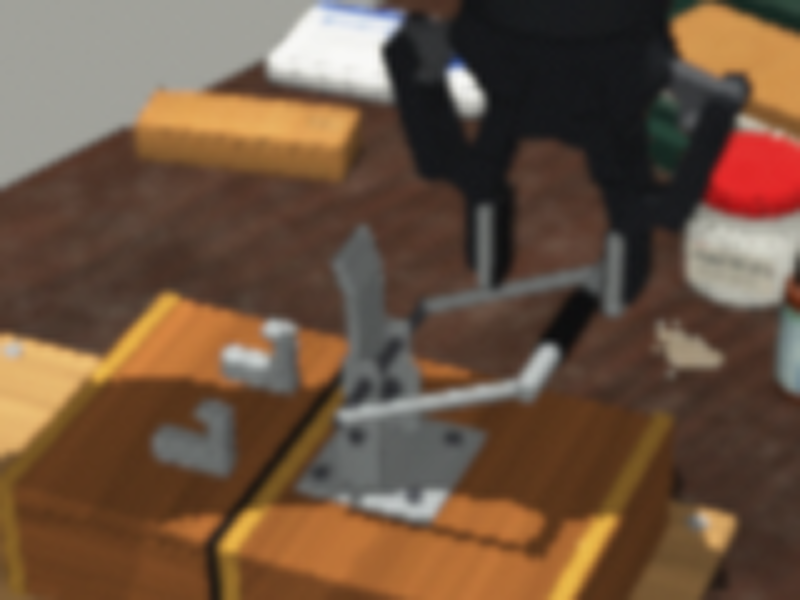

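```bash
python3 - <<'E'
from fit import *
s=status.read_state(); p=s["eef_pos"]; print(p, s["tool_rot"])
e=np.array([-.349,.937,0])
for h in(0,6.5,19):
  for k in(-21,0,21): print(h,k,((proj("scene",p+e*k+[0,0,h])-[240,180])*5).round(0))
print("roller",((proj("scene",[[548.9,-106.5,162.3],[548.5,-105.8,161.5]])-[240,180])*5).round(0))
E
```

```text
[ 548.23782067 -102.07920217  149.93598406] [-3.14012364e+00  8.59766363e-04  3.63978040e-01]
0 -21 [[609. 359.]]
0 0 [[558. 347.]]
0 21 [[508. 335.]]
6.5 -21 [[610. 345.]]
6.5 0 [[559. 333.]]
6.5 21 [[508. 321.]]
19 -21 [[611. 318.]]
19 0 [[559. 306.]]
19 21 [[508. 295.]]
roller [[569. 324.]
 [567. 326.]]
```

Scene view: the two fingers straddle the roller at about (354,245) full-frame, with the fingertips at about its height. They will swing forward as they close. I'll centre and close.

Request:
{"method": "move_arm", "body": {"plan": [[[1, -3, 0], [0, 0, 0], 0.4], [[0, 0, 0], [0, 0, 0], 0.3], [[0, 0, 0], [0, 0, 0], 0.2], [[0, 0, 0], [0, 0, 0], 0.0], [[0, 0, 0], [0, 0, 0], 0.0], [[0, 0, 0], [0, 0, 0], 0.0]]}}

```text
clock: 8.1
eef_pos: [549.8, -106.2, 150.0]
tool_rot: [-3.142, 0.0, 0.362]
force: [0.6, -0.0, -0.7]
width: -0.4
gripper_force: 0.0
```

```bash
python3 - <<'E'
from h import *
im=cams.get_image("scene"); b=cams.get_image("top")
cv2.imwrite("pics/v5.png",np.hstack([cv2.resize(im[200:290,290:390],(400,360),interpolation=cv2.INTER_CUBIC),cv2.resize(b[180:270,300:400],(400,360),interpolation=cv2.INTER_CUBIC)]))
print(proj("scene",status.read_state()["eef_pos"]))
E
```

```text
[[353.79834462 249.81372407]]
```

View pics/v5.png

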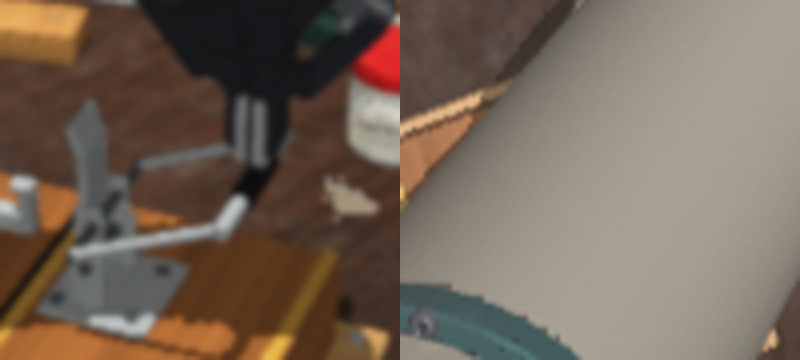

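The pinch missed: the shut fingertips end at about (353,241), just above the roller at about (354,245), and the bail has not moved. A light touch from above will tell the true height.

Request:
{"method": "move_arm", "body": {"plan": [[[0, 0, -2], [0, 0, 0], 0], [[0, 0, -2], [0, 0, 0], 0], [[0, 0, 0], [0, 0, 0], 0]]}}

```text
clock: 8.57
eef_pos: [549.6, -106.1, 145.7]
tool_rot: [-3.141, 0.0, 0.362]
force: [-0.7, 0.2, -0.7]
width: -0.2
gripper_force: 0.0
```

Request:
{"method": "move_arm", "body": {"plan": [[[0, 0, -2], [0, 0, 0], 0], [[0, 0, -2], [0, 0, 0], 0], [[0, 0, 0], [0, 0, 0], 0]]}}

```text
clock: 8.95
eef_pos: [549.7, -106.2, 141.8]
tool_rot: [-3.141, 0.0, 0.362]
force: [-0.4, 0.0, -1.0]
width: 0.0
gripper_force: 0.0
```

```bash
python3 - <<'E'
from h import *
from scipy.spatial.transform import Rotation as R
p=np.array([470,112.4,26.3]); Rm=R.from_euler("xyz",[3.14,.133,1.936]).as_matrix(); z=Rm[:,2]; y=Rm[:,1]; print(z,y)
for h in(0,13,30,60,90,120):
  print(h,"top crop",[((proj("top",p-z*h+y*k)[0]-[200,190])*4).round(0).tolist() for k in(-36,0,36)],"scene",[proj("scene",p-z*h+y*k)[0].round(0).tolist() for k in(-36,0,36)])
im=cams.get_image("scene")
a=cv2.imread("pics/s2full.png")[170:300,200:330]
cv2.imwrite("pics/v6.png",np.hstack([cv2.resize(a,(400,400),interpolation=cv2.INTER_CUBIC),cv2.resize(im[200:280,310:390],(400,400),interpolation=cv2.INTER_CUBIC)]))
s=status.read_state()["eef_pos"]; print(s,proj("scene",s))
E
```

```text
[ 0.04884721 -0.12329391 -0.99116727] [0.93397443 0.35733636 0.00157859]
0 top crop [[250.0, 391.0], [225.0, 327.0], [200.0, 264.0]] scene [[247.0, 281.0], [255.0, 272.0], [263.0, 263.0]]
13 top crop [[244.0, 391.0], [219.0, 327.0], [194.0, 264.0]] scene [[246.0, 276.0], [254.0, 267.0], [262.0, 258.0]]
30 top crop [[237.0, 392.0], [211.0, 327.0], [185.0, 262.0]] scene [[244.0, 270.0], [253.0, 261.0], [260.0, 252.0]]
60 top crop [[223.0, 394.0], [196.0, 327.0], [170.0, 260.0]] scene [[241.0, 258.0], [250.0, 249.0], [258.0, 241.0]]
90 top crop [[208.0, 396.0], [181.0, 327.0], [153.0, 258.0]] scene [[238.0, 247.0], [247.0, 238.0], [255.0, 229.0]]
120 top crop [[192.0, 398.0], [164.0, 327.0], [136.0, 256.0]] scene [[235.0, 234.0], [244.0, 226.0], [252.0, 217.0]]
[ 549.74245491 -106.2142005   141.92178566] [[353.68407111 253.20177605]]
```

View pics/v6.png

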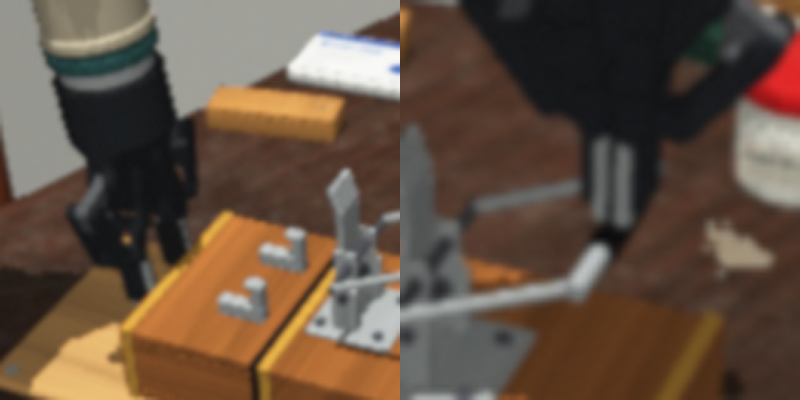

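Left half: the half-open tips at the cap end sat at about (245,267), higher than the TCP projects. Right half: the shut fingertips end at about (352,246), in front of the bar and about at the roller's top. So the physical tips sit some 20–26 mm above the reported TCP, and I'll confirm it by touch.

Request:
{"method": "move_arm", "body": {"plan": [[[0, 0, -1], [0, 0, 0], 0], [[0, 0, -1], [0, 0, 0], 0], [[0, 0, 0], [0, 0, 0], 0]]}}

```text
clock: 9.38
eef_pos: [549.9, -106.2, 140.0]
tool_rot: [3.142, -0.0, 0.362]
force: [-0.1, -0.5, 0.2]
width: -0.3
gripper_force: 0.2
```

Request:
{"method": "move_arm", "body": {"plan": [[[0, 0, -1], [0, 0, 0], 0], [[0, 0, -1], [0, 0, 0], 0], [[0, 0, 0], [0, 0, 0], 0]]}}

```text
clock: 9.75
eef_pos: [549.8, -106.1, 137.9]
tool_rot: [-3.142, 0.0, 0.362]
force: [-0.1, -0.7, 0.5]
width: -0.2
gripper_force: 0.1
```

Request:
{"method": "move_arm", "body": {"plan": [[[0, 0, -1], [0, 0, 0], 0], [[0, 0, -1], [0, 0, 0], 0], [[0, 0, 0], [0, 0, 0], 0]]}}

```text
clock: 10.12
eef_pos: [549.8, -106.1, 135.9]
tool_rot: [-3.141, 0.0, 0.362]
force: [1.2, -0.4, 0.6]
width: 0.1
gripper_force: 0.1
```

```bash
python3 - <<'E'
from h import *
a=cv2.imread("pics/scene0.png"); b=cams.get_image("scene"); cv2.imwrite("pics/s7full.png",b)
for n,(x,y,w,h) in dict(tip=(304,222,16,22),nearcorner=(338,248,16,16),pinend=(306,258,14,12),nearrod=(322,254,14,10),plate=(300,275,30,14)).items():
    t=a[y:y+h,x:x+w]; r=cv2.matchTemplate(b[y-15:y+h+15,x-15:x+w+15],t,cv2.TM_CCOEFF_NORMED); _,m,_,l=cv2.minMaxLoc(r); print(n,round(m,2),np.array(l)-15)
E
```

```text
tip 0.88 [2 1]
nearcorner 0.85 [2 3]
pinend 0.65 [1 0]
nearrod 0.75 [1 2]
plate 0.61 [0 0]
```

Template matching shows the bail and lever pushed down and back by 2–3 px, so contact is confirmed, with the tips about 26 mm above the reported TCP. I'll raise, open, go lower and pinch.

Request:
{"method": "move_arm", "body": {"plan": [[[0, 0, 10], [0, 0, 0], 0.4], [[0, 0, 10], [0, 0, 0], 0.4], [[0.5, -1.5, 0], [0, 0, 0], 0.4], [[0.5, -1.5, -12], [0, 0, 0], 0.4], [[0, 0, -12], [0, 0, 0], 0.4], [[0, 0, -12], [0, 0, 0], 0.4], [[0, 0, 0], [0, 0, 0], 0.4]]}}

```text
clock: 11.05
eef_pos: [549.7, -108.9, 118.4]
tool_rot: [-3.14, 0.003, 0.362]
force: [-0.2, 0.2, 0.2]
width: 33.7
gripper_force: 0.0
```

Request:
{"method": "move_arm", "body": {"plan": [[[0, 0, 0], [0, 0, 0], 0.2], [[0, 0, 0], [0, 0, 0], 0.1], [[0, 0, 0], [0, 0, 0], 0.0], [[0, 0, 0], [0, 0, 0], 0.0]]}}

```text
clock: 11.55
eef_pos: [551.0, -109.3, 120.2]
tool_rot: [3.141, -0.0, 0.362]
force: [-0.6, -0.5, -0.9]
width: 10.4
gripper_force: 58.5
```

```bash
python3 - <<'E'
import numpy as np
a=np.radians(np.r_[155:0:-14,  0.,-12,-24.4][:]); n=len(a); w=np.linspace(0,1,n)
px=-42.8+3.8*w; x=px+86.3*np.cos(a); z=122+.2*w+86.3*np.sin(a)
for i in range(1,n): d=x[i]-x[i-1]; print(np.degrees(a[i]).round(),round(x[i],1),round(z[i],1),"|",round(-.349*d,1),round(.937*d,1),round(z[i]-z[i-1],1))
E
```

```text
141.0 -109.6 176.3 | -4.0 10.7 17.9
127.0 -94.2 191.0 | -5.4 14.4 14.6
113.0 -75.7 201.5 | -6.5 17.3 10.5
99.0 -55.2 207.3 | -7.2 19.2 5.8
85.0 -33.9 208.0 | -7.4 20.0 0.7
71.0 -13.1 203.7 | -7.3 19.5 -4.4
57.0 6.1 194.5 | -6.7 18.0 -9.2
43.0 22.5 181.0 | -5.7 15.4 -13.5
29.0 35.1 164.0 | -4.4 11.8 -17.0
15.0 43.3 144.5 | -2.8 7.6 -19.5
1.0 46.5 123.7 | -1.1 3.0 -20.8
0.0 46.8 122.2 | -0.1 0.3 -1.5
-12.0 45.1 104.2 | 0.6 -1.5 -17.9
-24.0 39.6 86.5 | 1.9 -5.2 -17.7
```

Request:
{"method": "move_arm", "body": {"plan": [[[-2, 5.3, 9], [0, 0, 0], 0], [[-2, 5.4, 9], [0, 0, 0], 0], [[0, 0, 0], [0, 0, 0], 0]]}}

```text
clock: 11.92
eef_pos: [547.4, -99.4, 139.5]
tool_rot: [3.139, -0.002, 0.362]
force: [0.9, -3.9, 3.5]
width: 10.7
gripper_force: 59.1
```

Request:
{"method": "move_arm", "body": {"plan": [[[-5.4, 14.4, 14.6], [0, 0, 0], 0], [[-6.5, 17.3, 10.5], [0, 0, 0], 0], [[-7.2, 19.2, 5.8], [0, 0, 0], 0], [[0, 0, 0], [0, 0, 0], 0]]}}

```text
clock: 12.42
eef_pos: [527.2, -45.7, 169.8]
tool_rot: [-3.14, -0.001, 0.364]
force: [-0.6, -2.2, 4.2]
width: 10.7
gripper_force: 59.1
```

Request:
{"method": "move_arm", "body": {"plan": [[[-7.4, 20, 0.7], [0, 0, 0], 0], [[-7.3, 19.5, -4.4], [0, 0, 0], 0], [[-6.7, 18, -9.2], [0, 0, 0], 0], [[0, 0, 0], [0, 0, 0], 0]]}}

```text
clock: 12.92
eef_pos: [502.6, 21.4, 159.1]
tool_rot: [-3.121, -0.0, 0.368]
force: [-14.7, 19.8, 46.5]
width: 10.3
gripper_force: 64.0
```

Request:
{"method": "move_arm", "body": {"plan": [[[-5.7, 15.4, -13.5], [0, 0, 0], 0], [[-4.4, 11.8, -17], [0, 0, 0], 0], [[0, 0, 0], [0, 0, 0], 0]]}}

```text
clock: 13.3
eef_pos: [491.8, 48.1, 124.5]
tool_rot: [-3.126, 0.004, 0.371]
force: [-3.3, 7.5, 3.1]
width: 10.9
gripper_force: 59.5
```

```bash
cat > lev.py <<'E'
from fit import *
p=[507.2,3.8,1.927]
im=cams.get_image("scene"); hsv=cv2.cvtColor(im,cv2.COLOR_BGR2HSV)
def sc(pts):
    u=proj("scene",c2w(p,pts)).astype(np.float32); s=cv2.remap(hsv,u[:,0],u[:,1],cv2.INTER_LINEAR)[:,0] if 0 else np.array([hsv[int(round(v)),int(round(x))] for x,v in u]); return round(float((s[:,1]<60).mean()),2), int(s[:,2].mean())
for q in np.arange(0,2.6,.1):
    L=[(-40-r*np.cos(q),y,100+r*np.sin(q)) for r in np.arange(35,73,4) for y in(-9,-4,0,4,9)]
    print(round(q,2),sc(L),end="; ")
s=status.read_state(); d=s["eef_pos"]-[507.2,3.8,0]; print("\ncase eef",(-.349*d[0]+.937*d[1]).round(1),(-.937*d[0]-.349*d[1]).round(1),d[2].round(1),s["force"].round(1),s["width"],s["clock"])
E
python3 lev.py
```

```text
0.0 (0.16, 179); 0.1 (0.1, 179); 0.2 (0.06, 180); 0.3 (0.0, 180); 0.4 (0.0, 171); 0.5 (0.0, 158); 0.6 (0.0, 136); 0.7 (0.0, 115); 0.8 (0.0, 103); 0.9 (0.0, 96); 1.0 (0.0, 96); 1.1 (0.02, 94); 1.2 (0.02, 92); 1.3 (0.04, 90); 1.4 (0.52, 96); 1.5 (0.72, 110); 1.6 (0.72, 116); 1.7 (0.72, 112); 1.8 (0.84, 111); 1.9 (0.96, 115); 2.0 (1.0, 125); 2.1 (1.0, 129); 2.2 (0.78, 120); 2.3 (0.52, 101); 2.4 (0.32, 88); 2.5 (0.3, 86); 
case eef 43.6 -1.0 124.8 [-1.2  5.6  3.1] 10.395236768302002 13.35
```

Request:
{"method": "move_arm", "body": {"plan": [[[-2.3, 6.2, -19.4], [0, 0, 0], 0], [[-0.7, 1.9, -21], [0, 0, 0], 0], [[0, 0, 0], [0, 0, 0], 0]]}}

```text
clock: 13.72
eef_pos: [491.7, 48.2, 84.0]
tool_rot: [-3.137, 0.003, 0.364]
force: [-0.3, 6.1, 0.0]
width: 10.5
gripper_force: 59.2
```

```bash
python3 lev.py
```

```text
0.0 (0.16, 179); 0.1 (0.1, 179); 0.2 (0.06, 180); 0.3 (0.0, 180); 0.4 (0.0, 171); 0.5 (0.0, 157); 0.6 (0.0, 135); 0.7 (0.0, 114); 0.8 (0.0, 102); 0.9 (0.0, 96); 1.0 (0.0, 96); 1.1 (0.02, 93); 1.2 (0.1, 89); 1.3 (0.74, 95); 1.4 (0.72, 112); 1.5 (0.7, 105); 1.6 (0.88, 97); 1.7 (1.0, 103); 1.8 (1.0, 110); 1.9 (0.84, 105); 2.0 (0.52, 93); 2.1 (0.34, 88); 2.2 (0.28, 85); 2.3 (0.18, 82); 2.4 (0.2, 82); 2.5 (0.2, 82); 
case eef 46.8 -1.0 84.6 [-0.5  6.1 -0.7] 10.457999227539858 13.775
```

Request:
{"method": "move_arm", "body": {"plan": [[[0.2, -0.6, -9], [0, 0, 0], 0], [[0.3, -0.8, -9], [0, 0, 0], 0], [[0.7, -1.9, -8], [0, 0, 0], 0], [[0, 0, 0], [0, 0, 0], 0]]}}

```text
clock: 14.28
eef_pos: [494.0, 42.3, 58.5]
tool_rot: [-3.141, 0.001, 0.362]
force: [-0.2, 4.1, -1.7]
width: 10.7
gripper_force: 59.0
```

Request:
{"method": "move_arm", "body": {"plan": [[[0.8, -2, -5], [0, 0, 0], 0], [[0.4, -1, -3], [0, 0, 0], 0], [[0, 0, 0], [0, 0, 0], 0]]}}

```text
clock: 14.65
eef_pos: [494.9, 40.5, 53.2]
tool_rot: [-3.137, -0.001, 0.362]
force: [-7.6, 7.4, 24.5]
width: 10.4
gripper_force: 61.8
```

```bash
python3 lev.py
```

```text
0.0 (0.16, 179); 0.1 (0.1, 179); 0.2 (0.06, 179); 0.3 (0.0, 179); 0.4 (0.0, 171); 0.5 (0.0, 157); 0.6 (0.0, 135); 0.7 (0.0, 114); 0.8 (0.0, 102); 0.9 (0.0, 95); 1.0 (0.0, 96); 1.1 (0.02, 93); 1.2 (0.16, 88); 1.3 (0.7, 96); 1.4 (0.64, 109); 1.5 (0.62, 98); 1.6 (0.92, 94); 1.7 (1.0, 104); 1.8 (0.92, 108); 1.9 (0.78, 88); 2.0 (0.64, 71); 2.1 (0.62, 67); 2.2 (0.64, 66); 2.3 (0.52, 66); 2.4 (0.58, 62); 2.5 (0.6, 57); 
case eef 38.7 -1.3 53.2 [-7.5  7.5 24.2] 10.7924278623991 14.7
```

Request:
{"method": "move_arm", "body": {"plan": [[[0, 0, 2], [0, 0, 0], 0], [[1.2, -3.3, 0], [0, 0, 0], 0], [[1.2, -3.3, 0], [0, 0, 0], 0], [[0, 0, 0], [0, 0, 0], 0]]}}

```text
clock: 15.2
eef_pos: [496.3, 36.1, 53.5]
tool_rot: [-3.135, 0.001, 0.364]
force: [-3.2, 12.1, 8.3]
width: 10.3
gripper_force: 60.1
```

Request:
{"method": "move_arm", "body": {"plan": [[[1, -2.8, 0], [0, 0, 0], 0], [[1, -2.8, 0], [0, 0, 0], 0], [[0, 0, 0], [0, 0, 0], 0]]}}

```text
clock: 15.58
eef_pos: [497.4, 32.9, 53.5]
tool_rot: [-3.131, 0.002, 0.365]
force: [-5.6, 16.0, 10.2]
width: 10.7
gripper_force: 60.4
```

```bash
python3 lev.py
```

```text
0.0 (0.16, 176); 0.1 (0.1, 177); 0.2 (0.06, 179); 0.3 (0.0, 179); 0.4 (0.0, 168); 0.5 (0.0, 153); 0.6 (0.0, 133); 0.7 (0.0, 114); 0.8 (0.0, 103); 0.9 (0.0, 95); 1.0 (0.24, 93); 1.1 (0.8, 89); 1.2 (1.0, 99); 1.3 (0.96, 125); 1.4 (0.38, 97); 1.5 (0.22, 89); 1.6 (0.2, 86); 1.7 (0.36, 79); 1.8 (0.48, 67); 1.9 (0.6, 62); 2.0 (0.64, 62); 2.1 (0.58, 65); 2.2 (0.48, 63); 2.3 (0.6, 55); 2.4 (0.7, 47); 2.5 (0.74, 42); 
case eef 30.7 -1.0 53.5 [-5.2 16.3  9.8] 10.095463074288203 15.625
```

Request:
{"method": "move_arm", "body": {"plan": [[[0, 0, 0], [0, 0, 0], 0.35], [[0, 0, 0], [0, 0, 0], 0.35], [[0, 0, 15], [0, 0, 0], 0.35], [[0, 0, 25], [0, 0, 0], 0.35], [[0, 0, 50], [0, 0, 0], 0.35], [[0, 0, 50], [0, 0, 0], 0.2], [[0, 0, 0], [0, 0, 0], 0]]}}

```text
clock: 16.5
eef_pos: [502.9, 25.2, 197.4]
tool_rot: [3.138, -0.008, 0.361]
force: [-0.2, 0.6, 0.5]
width: 0.9
gripper_force: 0.0
```

```bash
python3 lev.py | tail -1; python3 - <<'E'
import sys; sys.path.insert(0,'.')
from h import *
a=cams.get_image("scene")[205:325,215:375]; b=cams.get_image("top")[190:310,240:400]
cv2.imwrite("pics/v8.png",np.vstack([cv2.resize(a,(400,300),interpolation=cv2.INTER_CUBIC),cv2.resize(b,(400,300),interpolation=cv2.INTER_CUBIC)]))
a=cams.get_image("scene"); cv2.imwrite("pics/v8f.png",cv2.resize(a[205:325,215:375],(800,600),interpolation=cv2.INTER_CUBIC))
E
```

```text
case eef 22.7 -2.1 195.4 [-1.  -0.6 -0.5] 0.10149615981684171 16.55
```

View pics/v8f.png

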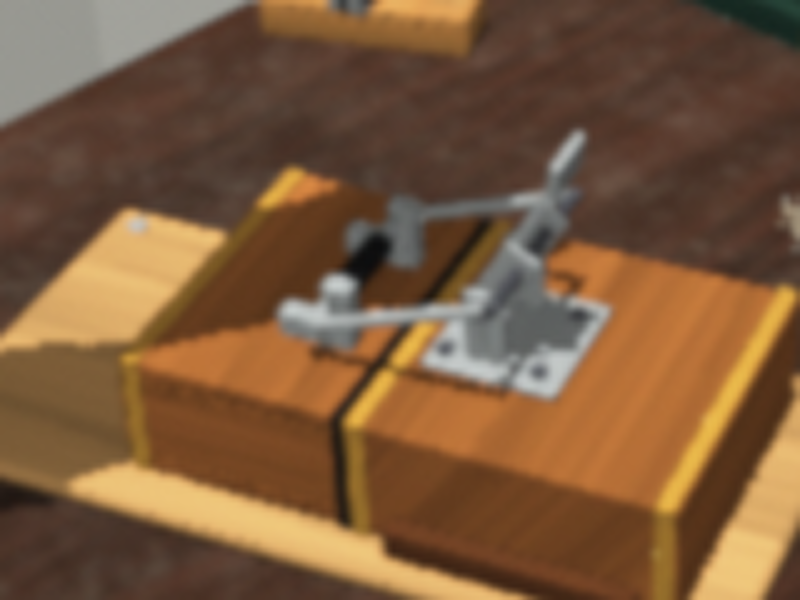

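The bar with its black roller (crop (367,258)) lies behind both hooks, and the bail rods run to the pins. The lever leans back with its tip at about (578,135). Next I'll push the lever.

Request:
{"method": "move_arm", "body": {"plan": [[[9, -24, -25], [0, 0, 0], 0], [[8.7, -23.5, -30], [0, 0, 0], 0], [[3.2, -8.5, -3.5], [0, 0, 0], 0], [[3.1, -8.4, -3.5], [0, 0, 0], 0], [[0, 0, 0], [0, 0, 0], 0]]}}

```text
clock: 17.32
eef_pos: [524.4, -38.0, 131.5]
tool_rot: [3.141, -0.001, 0.361]
force: [-0.1, 0.4, 0.4]
width: -0.2
gripper_force: 0.0
```

Request:
{"method": "move_arm", "body": {"plan": [[[2.9, -7.8, -4.5], [0, 0, 0], 0], [[2.9, -7.8, -4.5], [0, 0, 0], 0], [[2.3, -6.2, -6.5], [0, 0, 0], 0], [[2.3, -6.2, -6.5], [0, 0, 0], 0], [[0, 0, 0], [0, 0, 0], 0]]}}

```text
clock: 17.95
eef_pos: [534.1, -66.8, 108.4]
tool_rot: [3.141, 0.001, 0.361]
force: [0.3, 0.3, -0.2]
width: 0.1
gripper_force: 0.0
```

```bash
python3 lev.py
```

```text
0.0 (0.14, 87); 0.1 (0.08, 87); 0.2 (0.06, 87); 0.3 (0.0, 87); 0.4 (0.06, 87); 0.5 (0.28, 90); 0.6 (0.82, 93); 0.7 (1.0, 79); 0.8 (0.92, 64); 0.9 (1.0, 74); 1.0 (1.0, 85); 1.1 (1.0, 73); 1.2 (0.7, 74); 1.3 (0.32, 79); 1.4 (0.16, 87); 1.5 (0.16, 84); 1.6 (0.14, 84); 1.7 (0.06, 85); 1.8 (0.08, 83); 1.9 (0.08, 83); 2.0 (0.08, 85); 2.1 (0.08, 86); 2.2 (0.1, 86); 2.3 (0.16, 88); 2.4 (0.2, 92); 2.5 (0.3, 99); 
case eef -75.4 -0.4 108.6 [-0.1 -0.3 -0.7] 0.011777108783579685 18.0
```

Request:
{"method": "move_arm", "body": {"plan": [[[1.5, -4.1, -8], [0, 0, 0], 0], [[1.5, -4.1, -8], [0, 0, 0], 0], [[0, 0, 0], [0, 0, 0], 0]]}}

```text
clock: 18.38
eef_pos: [536.9, -74.4, 92.2]
tool_rot: [-3.141, 0.001, 0.361]
force: [-0.1, -0.4, -0.3]
width: 0.1
gripper_force: 0.0
```

Request:
{"method": "move_arm", "body": {"plan": [[[0.5, -1.4, -6], [0, 0, 0], 0], [[0.5, -1.3, -6], [0, 0, 0], 0], [[0, 0, 0], [0, 0, 0], 0]]}}

```text
clock: 18.75
eef_pos: [538.4, -76.3, 82.0]
tool_rot: [-3.14, -0.001, 0.362]
force: [-3.4, 1.1, 11.0]
width: 0.2
gripper_force: 6.0
```

Request:
{"method": "move_arm", "body": {"plan": [[[0, 0, -4], [0, 0, 0], 0], [[0, 0, 0], [0, 0, 0], 0]]}}

```text
clock: 19.0
eef_pos: [538.7, -76.3, 81.3]
tool_rot: [-3.139, -0.003, 0.362]
force: [-9.9, 3.8, 42.9]
width: 0.1
gripper_force: 20.8
```

```bash
python3 lev.py
```

```text
0.0 (0.76, 95); 0.1 (0.96, 93); 0.2 (0.98, 84); 0.3 (0.8, 77); 0.4 (0.8, 69); 0.5 (0.88, 66); 0.6 (1.0, 64); 0.7 (0.98, 61); 0.8 (0.92, 54); 0.9 (0.9, 50); 1.0 (0.7, 53); 1.1 (0.7, 55); 1.2 (0.72, 50); 1.3 (0.7, 47); 1.4 (0.62, 51); 1.5 (0.5, 57); 1.6 (0.34, 64); 1.7 (0.14, 75); 1.8 (0.04, 80); 1.9 (0.06, 82); 2.0 (0.06, 83); 2.1 (0.06, 85); 2.2 (0.1, 87); 2.3 (0.1, 89); 2.4 (0.2, 93); 2.5 (0.3, 100); 
case eef -86.1 -1.5 81.3 [-9.4  3.4 41. ] 0.04510854552083567 19.05
```

Request:
{"method": "move_arm", "body": {"plan": [[[0, 0, 10], [0, 0, 0], 0], [[0, 0, 40], [0, 0, 0], 0], [[-5, 14, 50], [0, 0, 0], 0], [[-10, 28, 40], [0, 0, 0], 0], [[-14, 38, 20], [0, 0, 0], 0], [[-14, 38, 20], [0, 0, 0], 0], [[-14, 38, 20], [0, 0, 0], 0], [[0, 0, 0], [0, 0, 0], 0]]}}

```text
clock: 20.05
eef_pos: [481.3, 83.3, 277.7]
tool_rot: [-3.14, -0.002, 0.369]
force: [-0.1, 0.1, 0.5]
width: 0.0
gripper_force: 0.0
```

```bash
python3 lev.py; cat > lv2.py <<'E'
from fit import *
# pixels where scene now differs strongly in saturation: dump lever edge rows via difference to last hooked picture
p=[507.2,3.8,1.927]
for q in(0,.1,.2,.3,.5): print(q,proj("scene",c2w(p,[tip(q)])).round(1).tolist(),proj("top",c2w(p,[tip(q)])).round(1).tolist())
for n in("scene","top"):
    im=cams.get_image(n); hsv=cv2.cvtColor(im,cv2.COLOR_BGR2HSV); m=((hsv[...,1]<50)&(hsv[...,2]>80)).astype(np.uint8)
    x,y,w,h=(270,215,110,110) if n=="scene" else (250,190,140,120)
    k,l,st,c=cv2.connectedComponentsWithStats(m[y:y+h,x:x+w]); print(n,[(s[:4]+[x,y,0,0]).tolist()+[int(s[4])] for s in st[1:] if s[4]>20])
E
python3 lv2.py
```

```text
0.0 (0.68, 173); 0.1 (0.92, 182); 0.2 (1.0, 190); 0.3 (0.78, 188); 0.4 (0.48, 176); 0.5 (0.26, 156); 0.6 (0.26, 129); 0.7 (0.34, 103); 0.8 (0.36, 107); 0.9 (0.34, 111); 1.0 (0.26, 107); 1.1 (0.2, 103); 1.2 (0.18, 99); 1.3 (0.12, 95); 1.4 (0.08, 92); 1.5 (0.06, 88); 1.6 (0.08, 87); 1.7 (0.06, 86); 1.8 (0.06, 84); 1.9 (0.06, 85); 2.0 (0.08, 89); 2.1 (0.08, 90); 2.2 (0.1, 94); 2.3 (0.18, 99); 2.4 (0.28, 105); 2.5 (0.38, 111); 
case eef 81.3 -2.8 277.3 [-0.2  0.3  0.2] -0.40525666856115955 20.1
0 [[351.1, 270.2]] [[360.1, 228.5]]
0.1 [[351.0, 267.2]] [[360.2, 228.1]]
0.2 [[350.5, 264.2]] [[360.0, 227.8]]
0.3 [[349.7, 261.0]] [[359.5, 227.6]]
0.5 [[347.1, 254.8]] [[357.4, 227.7]]
scene [[377, 220, 3, 19, 48], [272, 244, 80, 41, 1254]]
top [[250, 190, 21, 106, 937], [274, 218, 88, 59, 1779]]
```

```bash
cat > lv3.py <<'E'
from fit import *
p=[507.2,3.8,1.927]
for n in("scene","top"):
    im=cams.get_image(n); im=cv2.resize(im,None,fx=4,fy=4,interpolation=cv2.INTER_CUBIC); hsv=cv2.cvtColor(im,cv2.COLOR_BGR2HSV); m=((hsv[...,1]<60)&(hsv[...,2]>70)).astype(np.uint8)
    R=np.zeros_like(m); rp=c2w(p,[(-85,-28,90),(-85,28,90),(-130,28,90),(-130,-28,90),(-85,-28,150),(-85,28,150),(-130,28,150),(-130,-28,150)])
    cv2.fillConvexPoly(R,cv2.convexHull(((proj(n,rp)+.5)*4).astype(np.int32)),1)
    ys,xs=np.nonzero(m&R); print(n,"handle px centroid",xs.mean()/4-.5,ys.mean()/4-.5,len(xs))
    for q in np.arange(0,.45,.05):
        u=np.array([-np.cos(q),0,np.sin(q)]); v=np.array([np.sin(q),0,np.cos(q)]); best=[]
        for off in(1,4):
            pts=[np.array([-40,0,100])+u*r+v*(off+t)+[0,y,0] for r in(30,74) for t in(-2.5,2.5) for y in(-14,14)]
            A=np.zeros_like(m); cv2.fillConvexPoly(A,cv2.convexHull(((proj(n,c2w(p,pts))+.5)*4).astype(np.int32)),1); A&=R
            best.append(round(float((A&m).sum()/((A|(m&R)).sum())),3))
        print(round(q,2),best,end="; ")
    print()
E
python3 lv3.py
```

```text
scene handle px centroid 340.11278381046395 264.0641658440276 3039
0.0 [0.505, 0.622]; 0.05 [0.61, 0.748]; 0.1 [0.748, 0.766]; 0.15 [0.786, 0.687]; 0.2 [0.701, 0.557]; 0.25 [0.543, 0.403]; 0.3 [0.409, 0.297]; 0.35 [0.302, 0.211]; 0.4 [0.218, 0.138]; 
top handle px centroid 352.43814130753447 230.43484315450016 3411
0.0 [0.86, 0.87]; 0.05 [0.873, 0.884]; 0.1 [0.885, 0.901]; 0.15 [0.897, 0.916]; 0.2 [0.92, 0.93]; 0.25 [0.936, 0.953]; 0.3 [0.953, 0.952]; 0.35 [0.955, 0.927]; 0.4 [0.925, 0.886];
```

Request:
{"method": "move_arm", "body": {"plan": [[[14, -40, -10], [0, 0, 0], 0], [[14, -40, -10], [0, 0, 0], 0], [[14, -40, -10], [0, 0, 0], 0], [[15, -41, -10], [0, 0, 0], 0], [[0, 0, -48], [0, 0, 0], 0], [[0, 0, -48], [0, 0, 0], 0], [[0, 0, -44], [0, 0, 0], 0], [[0, 0, -8], [0, 0, 0], 0], [[0, 0, 0], [0, 0, 0], 0]]}}

```text
clock: 21.42
eef_pos: [538.6, -82.8, 89.4]
tool_rot: [3.141, 0.0, 0.36]
force: [-0.2, 0.0, -0.0]
width: -0.2
gripper_force: 0.0
```

Request:
{"method": "move_arm", "body": {"plan": [[[0, 0, -2], [0, 0, 0], 0], [[0, 0, 0], [0, 0, 0], 0]]}}

```text
clock: 21.68
eef_pos: [539.3, -81.7, 88.3]
tool_rot: [3.141, -0.002, 0.362]
force: [0.9, -0.9, 0.1]
width: -0.0
gripper_force: 0.0
```

Request:
{"method": "move_arm", "body": {"plan": [[[0, 0, -2], [0, 0, 0], 0], [[0, 0, 0], [0, 0, 0], 0]]}}

```text
clock: 21.92
eef_pos: [538.5, -81.4, 85.3]
tool_rot: [3.142, -0.0, 0.362]
force: [-0.1, 0.3, 0.2]
width: 0.0
gripper_force: 0.0
```

Request:
{"method": "move_arm", "body": {"plan": [[[0, 0, -2], [0, 0, 0], 0], [[0, 0, 0], [0, 0, 0], 0]]}}

```text
clock: 22.18
eef_pos: [538.3, -81.6, 83.0]
tool_rot: [-3.141, 0.0, 0.362]
force: [-0.2, -0.0, 0.1]
width: -0.1
gripper_force: 0.0
```

Request:
{"method": "move_arm", "body": {"plan": [[[0, 0, -2], [0, 0, 0], 0], [[0, 0, 0], [0, 0, 0], 0]]}}

```text
clock: 22.42
eef_pos: [538.5, -81.7, 82.0]
tool_rot: [-3.141, -0.001, 0.362]
force: [-2.3, 0.2, 8.8]
width: -0.1
gripper_force: 4.6
```

Request:
{"method": "move_arm", "body": {"plan": [[[0, 0, -2.5], [0, 0, 0], 0], [[0, 0, 0], [0, 0, 0], 0]]}}

```text
clock: 22.68
eef_pos: [538.7, -81.7, 81.5]
tool_rot: [-3.14, -0.002, 0.361]
force: [-5.6, 1.5, 27.7]
width: -0.2
gripper_force: 13.8
```

Request:
{"method": "move_arm", "body": {"plan": [[[0, 0, 10], [0, 0, 0], 0], [[0, 0, 40], [0, 0, 0], 0], [[0, 0, 50], [0, 0, 0], 0], [[-14, 38, 40], [0, 0, 0], 0], [[-14, 38, 20], [0, 0, 0], 0], [[-14, 38, 20], [0, 0, 0], 0], [[-14, 38, 0], [0, 0, 0], 0], [[0, 0, 0], [0, 0, 0], 0], [[0, 0, 0], [0, 0, 0], 0]]}}

```text
clock: 23.8
eef_pos: [482.5, 69.8, 258.6]
tool_rot: [3.141, 0.0, 0.362]
force: [0.2, -0.5, -0.7]
width: 0.2
gripper_force: 0.0
```

```bash
python3 lv3.py; python3 - <<'E'
from h import *
# bystanders and hooks unmoved?
for n in("scene","top"):
    a=cv2.imread(f"pics/{n}0.png"); b=cams.get_image(n)
    R=dict(mug=(428,255,50,55),loupe=(347,393,26,32),block=(266,197,46,20)) if n=="scene" else dict(mug=(400,135,58,46),loupe=(438,313,24,22),block=(148,130,58,44))
    for k,(x,y,w,h) in R.items():
        r=cv2.matchTemplate(b[y-8:y+h+8,x-8:x+w+8],a[y:y+h,x:x+w],cv2.TM_CCOEFF_NORMED); _,m,_,l=cv2.minMaxLoc(r); print(n,k,round(m,2),np.array(l)-8)
E
```

```text
scene handle px centroid 340.1028006589786 264.0652388797364 3035
0.0 [0.505, 0.622]; 0.05 [0.609, 0.747]; 0.1 [0.748, 0.765]; 0.15 [0.784, 0.687]; 0.2 [0.701, 0.557]; 0.25 [0.544, 0.403]; 0.3 [0.409, 0.297]; 0.35 [0.302, 0.211]; 0.4 [0.218, 0.138]; 
top handle px centroid 352.4430852622326 230.4315118663932 3413
0.0 [0.86, 0.87]; 0.05 [0.873, 0.884]; 0.1 [0.885, 0.901]; 0.15 [0.897, 0.916]; 0.2 [0.92, 0.932]; 0.25 [0.938, 0.953]; 0.3 [0.954, 0.953]; 0.35 [0.955, 0.927]; 0.4 [0.925, 0.886]; 
scene mug 1.0 [0 0]
scene loupe 1.0 [0 0]
scene block 1.0 [0 0]
top mug 1.0 [0 0]
top loupe 1.0 [0 0]
top block 0.96 [0 0]
```

The handle is unchanged to a hundredth of a pixel after the second press, so it rests on its stop. The bystanders have not moved, and I'm handing in.

```bash
python3 -c "
from cell import ctrl
print(ctrl.finish_job())"
```

```text
the job is handed in; nothing more can be done
None
```

The job is handed in, and no verdict came back: the cap is home on the seal, the bar is behind both hooks, the lever is on its hard stop, and the mug, block and loupe have not moved. The lever's angle is not certain: the scene view put it at about 0.1 rad (the top view read higher), so "locked flat" rests on the lever meeting a hard stop at the same height in both presses. The wrist force reached 46 N during the bail swing, against the 120 N limit.

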